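# Sort the colour-coded kitchen utensils for washing

### The job

Sort the colour-handled kitchen utensils into the washing baskets by handle colour, so that every red, green and purple one ends up in the basket of its own colour, including the one that was put in the wrong basket. Lay each one gently, without dropping it, flat on the basket floor the way up it lies now, none on top of another; leave the wooden spatula, shaker, pepper mill, oil bottle and jar where they stand.

Things in the scene. Friction and masses are not known exactly. Their poses are not given: they have to be found in the camera images.
- red_turner_grip (a point): utensil with red handle and flat slotted steel blade: this point is half-way along its coloured handle, half-way up. Handle: bar 90 long x 20 wide x 24 mm high, underside 12 mm below the point. x along the utensil to its head, z up. The utensil (160 mm) reaches 45 mm behind to 115 mm ahead of the point; the last 50 mm are the head, 40 mm wide and 4 mm high. About 90 g. Starts in the pan.
- green_skimmer_grip (a point): utensil with green handle and round flat steel disc: this point is half-way along its coloured handle, half-way up. Handle: bar 90 long x 20 wide x 24 mm high, underside 12 mm below the point. x along the utensil to its head, z up. The utensil (160 mm) reaches 45 mm behind to 115 mm ahead of the point; the last 50 mm are the head, 44 mm wide and 5 mm high. About 90 g. Starts in the pan.
- purple_scoop_grip (a point): utensil with purple handle and small square steel scoop: this point is half-way along its coloured handle, half-way up. Handle: bar 90 long x 20 wide x 24 mm high, underside 12 mm below the point. x along the utensil to its head, z up. The utensil (160 mm) reaches 45 mm behind to 115 mm ahead of the point; the last 50 mm are the head, 40 mm wide and 22 mm high. About 90 g. Starts in the pan.
- purple_scraper_grip (a point): utensil with purple handle and flat steel scraper blade: this point is half-way along its coloured handle, half-way up. Handle: bar 90 long x 20 wide x 24 mm high, underside 12 mm below the point. x along the utensil to its head, z up. The utensil (160 mm) reaches 45 mm behind to 115 mm ahead of the point; the last 50 mm are the head, 36 mm wide and 12 mm high. Starts in the wrong, green basket.
- red_peeler_grip (a point): peeler with red handle and a steel fork-shaped head: this point is half-way along its coloured handle, half-way up. Handle: bar 90 long x 20 wide x 24 mm high, underside 12 mm below the point. x along the utensil to its head, z up. The utensil (160 mm) reaches 45 mm behind to 115 mm ahead of the point; the last 50 mm are the head, 38 mm wide and 8 mm high. Already in the red basket, 26-32 mm to its +y side.
- red_basket_floor (a point): open red plastic basket, fixed to the bench, 220 long (its x) x 135 wide (its y) x 50 high, walls and floor 4 mm thick: inside 212 x 127, rim 46 mm above this point. This point is the centre of its inner floor, about 10 mm above the bench; z up. The three stand side by side, 140 mm apart, in any order.
- green_basket_floor (a point): open green plastic basket, fixed to the bench, 220 long (its x) x 135 wide (its y) x 50 high, walls and floor 4 mm thick: inside 212 x 127, rim 46 mm above this point. This point is the centre of its inner floor, about 10 mm above the bench; z up. The three stand side by side, 140 mm apart, in any order.
- purple_basket_floor (a point): open purple plastic basket, fixed to the bench, 220 long (its x) x 135 wide (its y) x 50 high, walls and floor 4 mm thick: inside 212 x 127, rim 46 mm above this point. This point is the centre of its inner floor, about 10 mm above the bench; z up. The three stand side by side, 140 mm apart, in any order.
- pan: shallow steel sheet pan, fixed, 300 (x) x 280 (y) mm, rim 18 mm high, floor and walls 3 mm thick; origin under its centre, on the bench. Three utensils lie in it roughly along its x, some 85 mm apart, heads either way; a wooden spatula and a shaker lie at its +x end. It may be left or right of the baskets. A bowl 45 mm high stands on its robot side, a carton 65 mm high on the robot side of the baskets.
- wooden_spatula: plain wooden spatula 170 mm long, up to 36 wide, 10 high, lying in the pan across its +x end; leave it. Origin on its underside, about its middle.
- shaker: clear seasoning shaker with steel top, 45 mm across, 86 high, standing in the pan's +x, +y corner; leave it. Origin under its centre.
- pepper_mill: turned dark wooden pepper mill, 50 mm across, 160 high, standing on the bench between the pan and the baskets, towards the far side; leave it. Origin under its centre.
- oil_bottle: amber oil bottle, 64 mm across, 180 high, standing just beyond the pan; leave it. Origin under its centre.
- jar: white jar with red lid, 90 mm across, 120 high, standing just beyond the baskets; leave it. Origin under its centre.
- red_turner: the same utensil as red_turner_grip, as a whole: same axes, origin half-way along the utensil (35 mm ahead of the grip point) on its underside.
- green_skimmer: the same utensil as green_skimmer_grip, as a whole: same axes, origin half-way along the utensil (35 mm ahead of the grip point) on its underside.
- purple_scoop: the same utensil as purple_scoop_grip, as a whole: same axes, origin half-way along the utensil (35 mm ahead of the grip point) on its underside.
- purple_scraper: the same utensil as purple_scraper_grip, as a whole: same axes, origin half-way along the utensil (35 mm ahead of the grip point) on its underside.
- red_peeler: the same utensil as red_peeler_grip, as a whole: same axes, origin half-way along the utensil (35 mm ahead of the grip point) on its underside.
Not all that is in view belongs to the job. Leave any yellow look-alike of the green_skimmer alone.

How it is judged (in metres and radians):
At the end, for the whole second after the job is handed in: All five colour-handled utensils lie at rest and let go in the basket of their own handle colour, within its walls, flat on its floor (handle at most 6 mm off the floor, tilted less than 0.12 rad), the way up they started (x of red_turner_grip in the frame of red_basket_floor between -0.09 and 0.09 m and y of red_turner_grip in the frame of red_basket_floor between -0.06 and 0.06 m and z of each of red_turner_grip, red_peeler_grip in the frame of red_basket_floor below 0.018 m and angle between each of red_turner_grip, green_skimmer_grip, purple_scoop_grip, purple_scraper_grip, red_peeler_grip's own z axis and vertical below 0.12 rad and linear speed of each of red_turner, green_skimmer, purple_scoop, purple_scraper, red_peeler below 0.02 m/s and angular speed of each of red_turner, green_skimmer, purple_scoop, purple_scraper, red_peeler below 0.2 rad/s and x of green_skimmer_grip in the frame of green_basket_floor between -0.09 and 0.09 m and y of green_skimmer_grip in the frame of green_basket_floor between -0.06 and 0.06 m and z of green_skimmer_grip in the frame of green_basket_floor below 0.018 m and x of purple_scoop_grip in the frame of purple_basket_floor between -0.09 and 0.09 m and y of purple_scoop_grip in the frame of purple_basket_floor between -0.06 and 0.06 m and z of each of purple_scoop_grip, purple_scraper_grip in the frame of purple_basket_floor below 0.018 m and x of purple_scraper_grip in the frame of purple_basket_floor between -0.09 and 0.09 m and y of purple_scraper_grip in the frame of purple_basket_floor between -0.06 and 0.06 m and x of red_peeler_grip in the frame of red_basket_floor between -0.09 and 0.09 m and y of red_peeler_grip in the frame of red_basket_floor between -0.06 and 0.06 m); the robot touches nothing.
It fails at once if the wooden spatula, shaker, pepper mill, oil bottle or jar is moved more than 30 mm or knocked over (distance of any of wooden_spatula, shaker, oil_bottle, jar, pepper_mill from where it was at the start of the episode above 0.03 m or angle between any of wooden_spatula, shaker, oil_bottle, jar, pepper_mill's own z axis and vertical above 0.5 rad).
It fails at once if a colour-handled utensil is dropped or thrown (faster than 0.8 m/s, as after a fall of more than 30 mm, while no finger touches it) ((linear speed of red_turner above 0.8 m/s and contact force between the fingers and red_turner below 0.05 N) or (linear speed of green_skimmer above 0.8 m/s and contact force between the fingers and green_skimmer below 0.05 N) or (linear speed of purple_scoop above 0.8 m/s and contact force between the fingers and purple_scoop below 0.05 N) or (linear speed of purple_scraper above 0.8 m/s and contact force between the fingers and purple_scraper below 0.05 N) or (linear speed of red_peeler above 0.8 m/s and contact force between the fingers and red_peeler below 0.05 N)).
It also fails if it takes over 72 s, if anything falls off the work surface, if the arm or the gripper's body presses on something with over 40 N, if the wrist force passes 120 N, or if a joint passes its speed limit or range.

### The arm

A 7-joint arm with a two-finger parallel gripper is mounted at the origin on the work surface. World frame = base frame: x ahead of the robot, y to its left, z up, the work surface at z = 0. Lengths are in m, angles in degrees, forces in N, time in s.
With the tool pointing down it reaches from about 0.425 to 0.875 m from the base axis. Payload 8.4 kg.
Tool frame: the origin (TCP) lies midway between the tips of the shut fingers; the grasp point (between the pads) lies 19 mm behind it; z points along the fingers, y is the line along which they close (so a half turn about z gives the same grasp; the last joint's range is limited). The gripper opens to 85 mm and grips with 20 to 120 N. Pads are 22 mm wide; open, the fingers measure 114 mm over their backs; the gripper's body (76 mm by 85 mm) begins 54 mm behind the grasp point. The pads swing forward as they close: fully open they stand 13 mm farther back than shut.
Start: joints at [-76.387, 19.091, 2.286, 83.961, -0.768, 76.965, -3.352], TCP at [0.215, 0.613, 0.231] pointing down, gripper open.
Joint ranges: [-147.57, 147.57], [-21.85, 119.76], [-74.77, 79.35], [14.55, 137.4], [-85.83, 265.84], [4.83, 119.75], [-152.11, 152.11]. Speed limits (degrees/s): [127.2, 127.2, 159.86, 159.86, 180, 180, 180].

### API

Orientations are given as a 3x3 rotation matrix whose columns are the frame's x, y, z axes.
In Python, from bench import bot gives the robot as it stands.
- The arm moves only by the tool play_rows, never from a script. Its argument "rows" is text: rows parted by semicolons, each of 6 numbers parted by spaces: the shift along the tool's x, y, z in mm, then the turn, a rotation vector about the tool's x, y, z in rad. A call has 1 to 20 rows; each row is the pose to reach, as a shift and turn from the pose commanded when the call began, along the tool's axes at that moment; what a row does not reach only later rows make up. A row lasts 1/8 s, in which the tool goes at most 62.5 mm and 10.7 degrees, less where a joint would pass 70% of its speed; a pose out of reach is approached as far as the arm can. A call with a gripper value outside its range is refused whole. "gripper" is the finger opening in mm, from 0 to 85.4, set as the call begins (left out, the last holds). The fingers move at their own pace and stop on an object; "force" is the grip in N (left out, the last holds). Time passes only in rows, so rows that repeat a pose let the fingers close. It gives the time, the measured TCP pose, the force, the opening and the grip force at its end, in the units of the state.
- bot.read_state(): the state, without advancing time (a new reading comes with each control period).
- bot.capture(name): name is "scene" or "top" or "wrist"; returns the picture (400x640x3 uint8, red, green, blue); there is no depth.
- bot.camera_info(name): a dict with "fov_y" (degrees; the focal length in pixels is half the picture's height over the tangent of half this angle, whatever the lens; pixels are square), "cx", "cy" (the principal point, pixels), "origin" and "orientation" of the camera in the world. Camera axes: x right, y up, looking along -z (the intrinsics and any distortion apply to the point x, -y, -z); pixel columns grow to the right and rows downward; lengths in m; the calibration is good to about 2 mm. A picture is of the moment at which its call begins: read the wrist's pose just before it. camera_info takes no time and is no camera call; for the wrist camera it gives the pose at the moment of the call.
- bot.finish_job(): hands the job in; it is judged then, once.
The state is a dict: "t": time; "joints": joint angles; "qd": joint speeds; "joint_torque": joint torques, N m; "ee_pos": TCP position; "orientation": TCP orientation; "contact_force": force on the tool from outside, world axes, zero at the start; "moment": the same for the moment, N m; "finger_gap": opening from 0.0 (shut) to 1.0 (fully open); "gripper_force": force on a finger pad.
Only numpy, scipy, OpenCV 4.12 (cv2) and the standard library are available. Lean on these libraries where they do the work, as an engineer would, in place of code of your own. Each camera call takes 0.05 s, during which the arm holds its last target. There are 200 camera calls.

## Working session

There is one attempt and no reset: what is moved stays moved. The work goes in short steps, Python scripts to look and compute and a tool call to move; the robot and the scene stay as the last step left them, time stands still between calls to the robot, and variables do not carry over. Pictures are saved under pics/ and viewed, at most 10 in all, crops included, and the job is handed in when it is done.

Besides the shell and the picture viewer there is one more tool, called after "Call:" by a JSON object that holds its "api" and its "payload", one argument or row to a line. play_rows: Moves the arm, as the interface text tells. Its arguments: {"type":"object","properties":{"rows":{"type":"string"},"gripper":{"type":"number"},"force":{"type":"number"}},"required":["rows"]}

```bash
mkdir -p pics; ls; python3 - <<'E'
from bench import bot
import cv2,numpy as np
s=bot.read_state(); print(s)
for n in ("top","scene","wrist"):
    print(n,bot.camera_info(n))
for n in ("top","scene"):
    im=bot.capture(n); cv2.imwrite(f"pics/{n}0.png",im[:,:,::-1])
E
```

```text
pics
{'t': 0.0, 'joints': array([-76.38643045,  19.13341219,   2.28443604,  84.00814487,
        -0.76936639,  76.9656134 ,  -3.35052035]), 'qd': array([-0.152128  ,  0.02273997, -0.0174299 , -0.09471963,  0.01827547,
       -0.09526854, -0.02746118]), 'joint_torque': array([ 5.95768379e-04, -6.58562994e+01,  1.36583783e+00, -4.05544639e+01,
        1.68538961e-02,  1.29070212e-02,  2.79283178e-06]), 'ee_pos': array([0.21467666, 0.61306606, 0.23042745]), 'orientation': array([[-9.43817218e-01,  3.30467631e-01, -4.52105256e-04],
       [ 3.30467930e-01,  9.43815966e-01, -1.53947982e-03],
       [-8.20440907e-05, -1.60239385e-03, -9.99998713e-01]]), 'contact_force': array([-1.1554565 ,  1.36878139,  0.0384372 ]), 'moment': array([0.01459593, 0.02492856, 0.0464467 ]), 'gripper_force': 0.0, 'finger_gap': 1.0009371916007161}
top {'fov_y': 50.743637164742815, 'cx': 317.73901918558744, 'cy': 198.6220389045355, 'origin': array([0.4011249 , 0.01895435, 1.16748812]), 'orientation': array([[ 0.01024717,  0.99520709, -0.09725142],
       [-0.99991378,  0.00939956, -0.00916981],
       [-0.00821174,  0.097337  ,  0.9952176 ]])}
scene {'fov_y': 46.44898684737356, 'cx': 321.5352899760834, 'cy': 211.9810359522494, 'origin': array([1.43274599, 0.06575943, 0.70116308]), 'orientation': array([[-0.07058582, -0.54877248,  0.83298644],
       [ 0.99721454, -0.0589963 ,  0.04563539],
       [ 0.02409967,  0.8338874 ,  0.5514082 ]])}
wrist {'fov_y': 70.86357098349545, 'cx': 319.47012638817307, 'cy': 198.35362276599184, 'origin': array([0.15216358, 0.63517374, 0.37308656]), 'orientation': array([[ 0.33066287, -0.91110676, -0.24606207],
       [ 0.94374793,  0.31884446,  0.08762446],
       [-0.00137971, -0.26119472,  0.96528515]])}
```

View pics/top0.png

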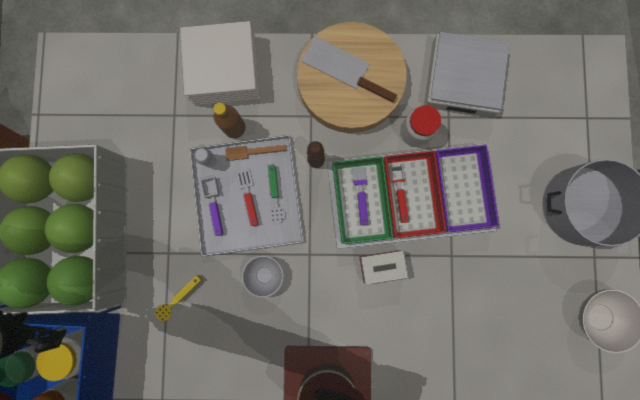

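View pics/scene0.png

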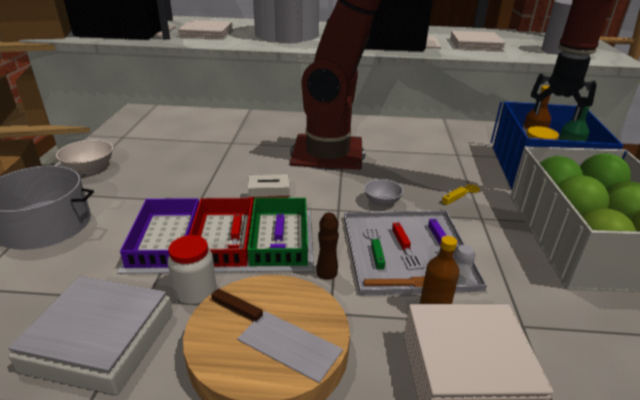

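Top view: the pan is at the left (px 195–300, 140–250), with a purple scoop at (215,218), red turner at (251,209) and green skimmer at (273,181). The baskets are green (360,200), red (413,195) and purple (467,188). The scraper is at (363,208) in green and the peeler at (403,205) in red. The yellow look-alike at (180,297) is outside the pan, so I leave it alone. Next: measure by colour masks.

```bash
cat > h.py <<'E'
import numpy as np, cv2
from bench import bot
def ray(info,px,z):
    px=np.atleast_2d(px).astype(float); f=200/np.tan(np.radians(info['fov_y']/2))
    d=np.c_[(px[:,0]-info['cx'])/f,-(px[:,1]-info['cy'])/f,-np.ones(len(px))]@np.array(info['orientation']).T
    o=np.array(info['origin']); return o+d*((z-o[2])/d[:,2])[:,None]
def proj(info,P):
    f=200/np.tan(np.radians(info['fov_y']/2)); c=(np.atleast_2d(P)-info['origin'])@np.array(info['orientation'])
    return np.c_[info['cx']-f*c[:,0]/c[:,2],info['cy']+f*c[:,1]/c[:,2]]
def mask(im,col):
    h=cv2.cvtColor(im,cv2.COLOR_RGB2HSV); H,S,V=[h[...,i].astype(int) for i in range(3)]
    m={'red':((H<8)|(H>172))&(S>150)&(V>60),'green':(H>50)&(H<80)&(S>130)&(V>40),'purple':(H>122)&(H<150)&(S>110)&(V>50)}[col]
    return m.astype(np.uint8)
def comps(im,col,amin=60):
    n,l,st,ce=cv2.connectedComponentsWithStats(mask(im,col),connectivity=8)
    return [(st[i],ce[i],l==i) for i in range(1,n) if st[i][4]>=amin]
def axis(info,m,z):
    ys,xs=np.nonzero(m); P=ray(info,np.c_[xs,ys],z)[:,:2]; 
    (c,s,a)=cv2.minAreaRect((P*1000).astype(np.float32)); b=cv2.boxPoints((c,s,a))
    e=b[1]-b[0] if np.linalg.norm(b[1]-b[0])>np.linalg.norm(b[2]-b[1]) else b[2]-b[1]
    ang=np.degrees(np.arctan2(e[1],e[0])); ang=(ang+90)%180-90
    return np.round(c,1),np.round(P.mean(0)*1000,1),np.round(sorted(s),1),round(ang,1)
E
python3 - <<'E'
from h import *
for n in("top","scene"):
    im=cv2.imread(f"pics/{n}0.png")[:,:,::-1]; info=bot.camera_info(n)
    for c in('red','green','purple'):
        for st,ce,m in comps(im,c):
            print(n,c,st,ce.round(1),*axis(info,m,0.019))
E
```

```text
top red [411 105  30  30 697] [425.4 119.9] [ 736.7 -267.3] [ 736.3 -267.5] [79.1 82.5] -45.8
top red [ 385  151   61   86 1071] [420.9 190.6] [ 530.1 -234.5] [ 538.6 -252.3] [141.6 223.9] 7.1
top red [398 190  10  32 206] [402.3 204.9] [ 496.6 -201.3] [ 498.4 -201.2] [18.9 86.6] 7.5
top red [245 194  12  31 170] [250.4 208.1] [483.3 213.1] [485.6 213.5] [15.9 86.1] 15.4
top green [270 171   7  26  97] [273.2 183.1] [553.7 152.3] [555.  152.5] [12.5 69.8] 6.4
top green [  0 376  19  11  95] [  7.7 382.2] [ 16.2 840.4] [ 18.6 842.9] [24.5 43.4] 62.4
top purple [ 436  145   63   87 1547] [473.9 185.3] [ 547.4 -377.4] [ 554.7 -397.2] [142.2 226.1] 6.9
top purple [358 192  10  33 216] [362.5 207.7] [488.9 -93. ] [489.8 -92.9] [18.8 88.5] 5.2
top purple [210 203  13  32 230] [215.5 218.4] [455.8 307.9] [456.7 308. ] [20.3 88.4] 13.2
scene red [607   0  19  36 161] [616.3  17.4] [-2716.5  2164.2] [-2620.8  2119. ] [  53.  1752.6] -27.0
scene red [ 2 53 19  7 73] [ 9.3 55.2] [ -859.  -1677.6] [ -872.7 -1677.1] [ 76.3 111.4] 9.3
scene red [17 56 12 12 81] [22.8 61.3] [ -783.2 -1551.4] [ -783
[... 299 characters left out ...]
] [185.2 291.9] 7.8
scene red [393 223  17  27 244] [401.  235.8] [486.1 212.5] [487.6 212.9] [ 27.2 108.3] 12.4
scene green [565 107  24  33 354] [578.3 128.3] [-343.4  953.5] [-274.1  933. ] [ 79.1 388.5] -21.6
scene green [ 248  198   60   68 1892] [277.  228.6] [487.  -93.5] [482.5 -97.4] [141.1 288.4] 6.9
scene green [372 239  13  30 238] [377.8 253.6] [562.4 153.1] [564.3 153.2] [ 20.5 109. ] 6.8
scene purple [ 120  199   79   69 2122] [153.6 228.8] [ 523.5 -383.6] [ 515.7 -400.1] [144.2 287.2] 6.9
scene purple [274 214  10  26 207] [279.  226.6] [477.9 -93.2] [479.8 -92.9] [ 21.4 109.6] 5.2
scene purple [429 219  17  25 219] [436.2 229.2] [455.  306.5] [449.8 304.7] [ 31.2 102.6] 13.0
```

```bash
cat >> h.py <<'E'
from scipy.spatial.transform import Rotation as Ro
def go(x,y,z,psi):
    s=bot.read_state(); R=s['orientation']; a=np.radians(psi); c,q=np.cos(a),np.sin(a)
    T=np.array([[-c,-q,0],[-q,c,0],[0,0,-1.]])
    d=R.T@(np.array([x,y,z])-s['ee_pos'])*1000; r=Ro.from_matrix(R.T@T).as_rotvec()
    print('t%.2f'%s['t'],'shift',d.round(1),'rot',r.round(3),'rows~',round(max(np.linalg.norm(d)/62.5,np.degrees(np.linalg.norm(r))/10.7),1))
E
python3 - <<'E'
from h import *
im=cv2.imread("pics/top0.png")[:,:,::-1]; info=bot.camera_info("top")
h=cv2.cvtColor(im,cv2.COLOR_RGB2HSV); H,S,V=[h[...,i].astype(int) for i in range(3)]
for c in('red','green','purple'):
    m=mask(im,c)
    if c=='green': m=((H>45)&(H<85)&(S>90)&(V>30)).astype(np.uint8)
    n,l,st,ce=cv2.connectedComponentsWithStats(m)
    for i in range(1,n):
        if st[i][2]>35 and st[i][3]>60 and 325<ce[i][0]<500: print(c,st[i],*axis(info,l==i,0.05))
print(ray(info,[[316,160],[204,163],[425,140]],0.0).round(3))
go(0.456,0.308,0.19,13)
E
```

```text
red [ 385  151   61   86 1071] [ 526.7 -227.7] [ 534.9 -245. ] [137.8 217.8] 7.1
green [ 333  157   60   86 1191] [509.9 -89.3] [510.  -99.8] [136.2 219.1] 7.0
purple [ 436  145   63   87 1547] [ 543.4 -366.7] [ 550.5 -386. ] [138.4 220. ] 6.9
[[ 0.624  0.036  0.   ]
 [ 0.613  0.35   0.   ]
 [ 0.684 -0.27   0.   ]]
t0.10 shift [-328.5 -208.1   40.9] rot [-0.001 -0.    -0.564] rows~ 6.3
```

Call:
{"api": "play_rows", "payload": {
  "rows": "-328 -208 41 0 0 -0.564;-328 -208 41 0 0 -0.564;-328 -208 41 0 0 -0.564;-328 -208 41 0 0 -0.564;-328 -208 41 0 0 -0.564;-328 -208 41 0 0 -0.564;-328 -208 41 0 0 -0.564;-328 -208 41 0 0 -0.564;-328 -208 41 0 0 -0.564;-328 -208 41 0 0 -0.564",
  "gripper": 60,
  "force": 50
}}

```text
t: 1.35
ee_pos: [0.4545, 0.3105, 0.1904]
orientation: [[-0.974, -0.228, -0.0], [-0.228, 0.974, 0.0], [0.0, 0.0, -1.0]]
contact_force: [0.5, 0.4, -0.1]
finger_gap: 0.699
gripper_force: 0.0
```

```bash
cat >> h.py <<'E'
def look(cols,tag,save=False,z=0.016):
    info=bot.camera_info("wrist"); im=bot.capture("wrist"); cv2.imwrite(f"pics/{tag}.png",im[:,:,::-1])
    for c in cols:
        for st,ce,m in comps(im,c,250): print(c,st,*axis(info,m,z))
E
python3 - <<'E'
from h import *
print(bot.camera_info('wrist')['origin'])
look(['purple','red','green'],'w1')
go(0.456,0.308,0.19,13)
E
```

```text
[0.38996535 0.29555111 0.33304051]
purple [ 308  141   18   79 1285] [454.5 307.7] [454.1 307.9] [18.9 91.4] 13.5
red [ 218  146   26   77 1422] [481.6 212.4] [481.2 212.4] [23.1 89.7] 13.8
green [   0   48   42  207 4501] [513.3 -21.3] [517.7 -29.9] [ 47.7 241.5] -3.3
green [ 161  200   23   71 1298] [559.8 152.9] [556.3 152.1] [25.2 93. ] 7.2
t1.40 shift [-0.8 -2.5  0.3] rot [ 0.    -0.     0.003] rows~ 0.0
```

View pics/w1.png

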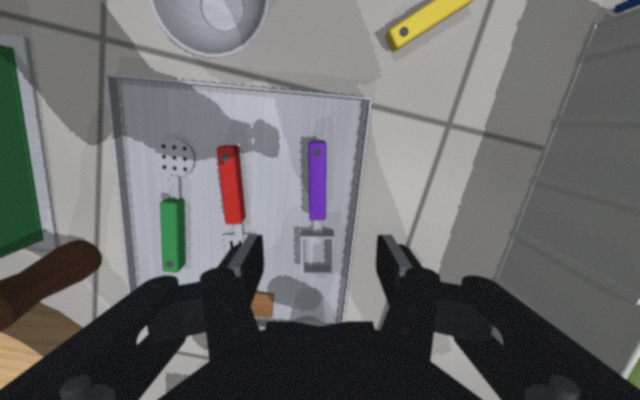

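The wrist view confirms the pan: scoop handle at (317,180), turner at (231,184) and skimmer at (172,235). The yellow look-alike is at (430,22), outside the pan. Wrist and top measurements agree to about 1–3 mm, so I'll descend on the scoop.

Call:
{"api": "play_rows", "payload": {
  "rows": "0.7 -2.6 60 0 0 -0.005;0.7 -2.6 120 0 0 -0.005;0.7 -2.6 165 0 0 -0.005;0.7 -2.6 180 0 0 -0.005;0.7 -2.6 186 0 0 -0.005;0.7 -2.6 186 0 0 -0.005;0.7 -2.6 186 0 0 -0.005",
  "gripper": 40
}}

```text
t: 2.28
ee_pos: [0.4565, 0.3068, 0.0059]
orientation: [[-0.973, -0.23, 0.002], [-0.23, 0.973, 0.002], [-0.002, 0.001, -1.0]]
contact_force: [0.2, 0.2, -0.2]
finger_gap: 0.469
gripper_force: 0.0
```

Call:
{"api": "play_rows", "payload": {
  "rows": "0 0 0 0 0 0;0 0 0 0 0 0;0 0 0 0 0 0;0 0 0 0 0 0;0 0 0 0 0 0;0 0 0 0 0 0",
  "gripper": 10
}}

```text
t: 3.02
ee_pos: [0.4562, 0.3066, 0.0055]
orientation: [[-0.973, -0.23, 0.001], [-0.23, 0.973, 0.001], [-0.002, 0.001, -1.0]]
contact_force: [-1.4, -0.8, 6.7]
finger_gap: 0.225
gripper_force: 50.7
```

Call:
{"api": "play_rows", "payload": {
  "rows": "0 0 -30 0 0 0;0 0 -80 0 0 0;0 0 -140 0 0 0;0 0 -195 0 0 0;0 0 -195 0 0 0"
}}

```text
t: 3.65
ee_pos: [0.4576, 0.3075, 0.2045]
orientation: [[-0.973, -0.23, 0.006], [-0.23, 0.973, 0.006], [-0.008, 0.004, -1.0]]
contact_force: [0.2, 0.0, -0.6]
finger_gap: 0.222
gripper_force: 49.7
```

```bash
python3 - <<'E'
from h import *
go(0.513,-0.399,0.2,7)
look(['purple'],'w2')
E
```

```text
t3.65 shift [ 1.085e+02 -7.003e+02  7.000e-01] rot [0.005 0.007 0.11 ] rows~ 11.3
purple [ 298  163   43  164 6298] [550.9 329.5] [545.7 329.4] [ 55.  229.1] 14.4
```

Call:
{"api": "play_rows", "payload": {
  "rows": "108 -700 0 0 0 0.11;108 -700 0 0 0 0.11;108 -700 0 0 0 0.11;108 -700 0 0 0 0.11;108 -700 0 0 0 0.11;108 -700 0 0 0 0.11;108 -700 0 0 0 0.11;108 -700 0 0 0 0.11;108 -700 0 0 0 0.11;108 -700 0 0 0 0.11;108 -700 0 0 0 0.11;108 -700 0 0 0 0.11;108 -700 0 0 0 0.11;108 -700 0 0 0 0.11;108 -700 0 0 0 0.11"
}}

```text
t: 5.58
ee_pos: [0.512, -0.3984, 0.1991]
orientation: [[-0.992, -0.124, 0.0], [-0.124, 0.992, 0.001], [-0.0, 0.001, -1.0]]
contact_force: [0.5, 0.8, 0.2]
finger_gap: 0.222
gripper_force: 49.6
```

```bash
python3 - <<'E'
from h import *
look(['purple','red','green'],'w3',z=0.05)
go(0.513,-0.399,0.2,7)
E
```

```text
purple [  279   110   139   218 13630] [ 557.2 -363.9] [ 534.6 -373.2] [137.9 254.5] 7.0
purple [ 559  153   49   76 2295] [ 482.8 -119. ] [ 481.3 -119.2] [34.1 82.6] 5.3
purple [544 242  36  11 314] [ 547.5 -118.5] [ 547.2 -117.8] [12.3 39.3] -82.9
red [ 521    0   28   78 1273] [ 347.7 -216.7] [ 347.4 -216.6] [17.8 64.2] 11.1
red [  405   111   156   196 12164] [ 525.5 -226.1] [ 501.6 -202. ] [141.4 223.8] 6.9
green [ 523  111  117  196 6293] [508.1 -84.8] [525.9 -83.8] [139.4 224.1] 7.2
t5.62 shift [-0.9 -0.6 -0.7] rot [0.001 0.    0.002] rows~ 0.0
```

View pics/w3.png

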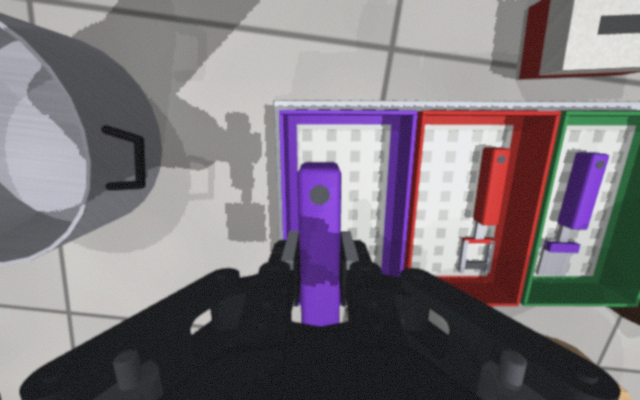

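The wrist view shows the scoop held straight (320,245) over the left half of the purple basket (285–410, 112–270). It lines up with the walls, so I lower it.

Call:
{"api": "play_rows", "payload": {
  "rows": "-1 0 55 0 0 0;-1 0 110 0 0 0;-1 0 150 0 0 0;-1 0 170 0 0 0;-1 0 178 0 0 0;-1 0 183 0 0 0;-1 0 185 0 0 0;-1 0 186 0 0 0;-1 0 186 0 0 0;-1 0 186 0 0 0"
}}

```text
t: 6.88
ee_pos: [0.5127, -0.4, 0.0136]
orientation: [[-0.993, -0.122, 0.0], [-0.122, 0.993, -0.0], [-0.0, -0.0, -1.0]]
contact_force: [-0.4, 0.1, 0.8]
finger_gap: 0.223
gripper_force: 49.7
```

Call:
{"api": "play_rows", "payload": {
  "rows": "0 0 1 0 0 0;0 0 1.5 0 0 0;0 0 1.5 0 0 0"
}}

```text
t: 7.25
ee_pos: [0.5126, -0.4, 0.0126]
orientation: [[-0.993, -0.122, 0.0], [-0.122, 0.993, 0.0], [-0.001, 0.0, -1.0]]
contact_force: [-1.0, 2.2, 6.8]
finger_gap: 0.222
gripper_force: 50.9
```

Call:
{"api": "play_rows", "payload": {
  "rows": "0 0 0 0 0 0;0 0 0 0 0 0;0 0 0 0 0 0;0 0 -10 0 0 0;0 0 -50 0 0 0;0 0 -110 0 0 0;0 0 -160 0 0 0;0 0 -180 0 0 0",
  "gripper": 30
}}

```text
t: 8.25
ee_pos: [0.5133, -0.4013, 0.1956]
orientation: [[-0.993, -0.121, 0.004], [-0.121, 0.993, -0.003], [-0.004, -0.003, -1.0]]
contact_force: [-0.2, 0.8, -0.6]
finger_gap: 0.35
gripper_force: 0.0
```

```bash
python3 - <<'E'
from h import *
look(['purple'],'w4',z=0.022)
go(0.490,-0.093,0.19,5.2)
E
```

```text
purple [ 282  108  141  199 9622] [ 551.1 -361.8] [ 532.7 -362.1] [152.2 246.1] 6.6
purple [ 313  140   17   79 1255] [ 511.9 -400.2] [ 511.2 -399.9] [18.6 91.1] 7.5
purple [ 565  151   52   78 2416] [486.5 -91.4] [484.7 -91.6] [37.9 91.1] 5.3
purple [551 242  36  11 318] [556.8 -90.9] [556.8 -90.3] [13.2 43.2] -86.2
t8.30 shift [-14.  309.    5.7] rot [-0.004  0.005  0.031] rows~ 5.0
```

Call:
{"api": "play_rows", "payload": {
  "rows": "-14 309 0 0 0 0.031;-14 309 0 0 0 0.031;-14 309 0 0 0 0.031;-14 309 0 0 0 0.031;-14 309 0 0 0 0.031;-14 309 0 0 0 0.031;-14 309 0 0 0 0.031;-14 309 0 0 0 0.031",
  "gripper": 40
}}

```text
t: 9.3
ee_pos: [0.4885, -0.093, 0.1915]
orientation: [[-0.996, -0.089, -0.001], [-0.089, 0.996, -0.001], [0.001, -0.001, -1.0]]
contact_force: [-0.3, -0.4, -0.6]
finger_gap: 0.466
gripper_force: 0.0
```

```bash
python3 - <<'E'
from h import *
look(['purple'],'w5',z=0.022)
go(0.488,-0.093,0.012,5.3)
look(['green','red'],'w5',z=0.05)
E
```

```text
purple [    0   103   142   205 14054] [ 554.3 -396.9] [ 555.8 -403.1] [155.7 246.4] 6.8
purple [ 312  140   17   80 1293] [486.2 -92.5] [485.9 -92.6] [18.7 90.9] 5.1
purple [306 234  29  11 306] [556.7 -86.2] [556.9 -86.3] [12.9 33.7] -84.9
t9.35 shift [  0.5   0.2 179.6] rot [-0.001 -0.001 -0.004] rows~ 2.9
green [ 248   94  141  148 5891] [473.3 -93.6] [450.4 -97.3] [135.2 152.2] 6.8
green [ 497  219   32   70 1252] [544.6 126.1] [542.1 127.2] [26.6 84.4] 7.0
green [ 276  270   87   29 1712] [600.3 -84.1] [600.3 -83.3] [35.3 99.6] -83.2
red [232  54 106  11 348] [ 369.3 -135.9] [ 369.1 -134.4] [ 3.2 97.4] -80.8
red [  99   98  160  201 9587] [ 521.1 -228.9] [ 495.  -261.1] [141.2 215.1] 7.0
red [ 209  139   29   79 1528] [ 487.7 -191.6] [ 487.2 -191.6] [21.5 81.8] 7.1
red [ 563  160   36   76 2117] [475.4 179.8] [474.4 179.4] [31.2 83.8] 14.5
```

Call:
{"api": "play_rows", "payload": {
  "rows": "2 0 60 0 0 0;2 0 120 0 0 0;2 0 160 0 0 0;2 0 173 0 0 0;2 0 178.5 0 0 0;2 0 179 0 0 0;2 0 179 0 0 0"
}}

```text
t: 10.28
ee_pos: [0.4878, -0.0917, 0.0141]
orientation: [[-0.996, -0.091, 0.002], [-0.091, 0.996, 0.0], [-0.002, 0.0, -1.0]]
contact_force: [0.4, -0.8, -0.6]
finger_gap: 0.47
gripper_force: 0.0
```

Call:
{"api": "play_rows", "payload": {
  "rows": "0 0 0 0 0 0;0 0 0 0 0 0;0 0 0 0 0 0;0 0 0 0 0 0;0 0 0 0 0 0;0 0 -30 0 0 0;0 0 -80 0 0 0;0 0 -120 0 0 0;0 0 -120 0 0 0",
  "gripper": 10
}}

```text
t: 11.4
ee_pos: [0.4888, -0.0918, 0.136]
orientation: [[-0.996, -0.091, 0.006], [-0.091, 0.996, 0.001], [-0.006, 0.001, -1.0]]
contact_force: [0.4, 0.3, -1.4]
finger_gap: 0.221
gripper_force: 49.0
```

```bash
python3 - <<'E'
from h import *
# purple basket: x'=-34,y'=+27
c=np.array([.5425,-.3665]);a=np.radians(7);u=np.array([np.cos(a),np.sin(a)]);v=np.array([-u[1],u[0]])
t=c-.034*u+.027*v; print(t); go(*t,0.14,7.0)
E
```

```text
[ 0.50546296 -0.34384481]
t11.40 shift [   6.4 -252.5   -4.2] rot [ 0.001  0.006 -0.031] rows~ 4.0
```

Call:
{"api": "play_rows", "payload": {
  "rows": "5 -252 -4 0 0 -0.031;5 -252 -4 0 0 -0.031;5 -252 -4 0 0 -0.031;5 -252 -4 0 0 -0.031;5 -252 -4 0 0 -0.031;5 -252 -4 0 0 -0.031;5 -252 -4 0 0 -0.031"
}}

```text
t: 12.28
ee_pos: [0.5051, -0.3412, 0.1363]
orientation: [[-0.992, -0.124, -0.0], [-0.124, 0.992, 0.001], [0.0, 0.001, -1.0]]
contact_force: [-0.1, 0.2, -0.9]
finger_gap: 0.22
gripper_force: 49.3
```

```bash
python3 - <<'E'
from h import *
go(.5065,-.344,0.0128,7.0)
E
```

```text
t12.28 shift [ -1.   -3.2 123.5] rot [ 0.001 -0.     0.002] rows~ 2.0
```

Call:
{"api": "play_rows", "payload": {
  "rows": "-1 -1.5 50 0 0 0;-1 -1.5 90 0 0 0;-1 -1.5 108 0 0 0;-1 -1.5 116 0 0 0;-1 -1.5 120 0 0 0;-1 -1.5 122 0 0 0;-1 -1.5 123.5 0 0 0;-1 -1.5 124 0 0 0;-1 -1.5 124 0 0 0"
}}

```text
t: 13.4
ee_pos: [0.5064, -0.3447, 0.0139]
orientation: [[-0.993, -0.122, 0.001], [-0.122, 0.993, -0.0], [-0.001, -0.0, -1.0]]
contact_force: [-1.6, 1.4, 7.0]
finger_gap: 0.22
gripper_force: 50.2
```

Contact is made (7 N), so I release and lift, then go back to the turner.

Call:
{"api": "play_rows", "payload": {
  "rows": "0 0 0 0 0 0;0 0 0 0 0 0;0 0 0 0 0 0;0 0 -10 0 0 0;0 0 -50 0 0 0;0 0 -110 0 0 0;0 0 -170 0 0 0;0 0 -190 0 0 0;0 0 -190 0 0 0",
  "gripper": 30
}}

```text
t: 14.52
ee_pos: [0.5063, -0.3445, 0.204]
orientation: [[-0.992, -0.122, 0.002], [-0.122, 0.992, -0.0], [-0.002, -0.001, -1.0]]
contact_force: [0.3, -0.3, -0.9]
finger_gap: 0.353
gripper_force: 0.0
```

```bash
python3 - <<'E'
from h import *
look(['purple'],'w6',z=0.022)
go(.483,.2125,0.2,14)
E
```

```text
purple [ 225  109  137  194 9018] [ 551.9 -368.2] [ 532.2 -371.3] [151.1 245. ] 6.9
purple [ 261  140   21   77 1322] [ 512.  -400.4] [ 511.2 -400.4] [21.4 90.8] 7.1
purple [ 311  140   17   77 1188] [ 505.2 -344.8] [ 505.  -344.6] [18.4 90.9] 7.4
purple [305 231  29  10 276] [ 575.6 -336.3] [ 575.5 -335.9] [12.  34.8] -83.0
t14.57 shift [-45.5 555.    2.7] rot [ 0.001 -0.    -0.122] rows~ 8.9
```

View pics/w6.png

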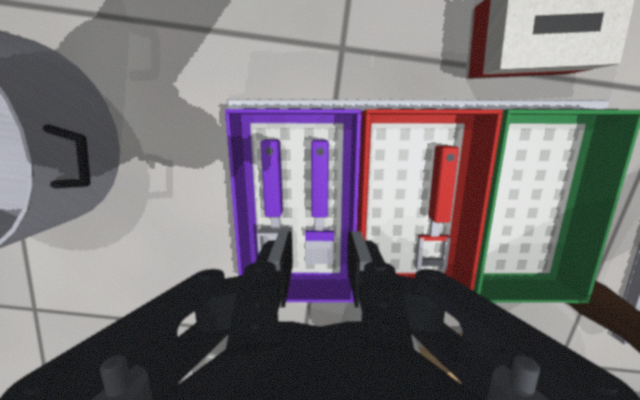

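The wrist view shows both purple utensils flat and side by side in the purple basket (handles at 271,178 and 320,178). Next is the red turner.

Call:
{"api": "play_rows", "payload": {
  "rows": "-45 555 0 0 0 -0.122;-45 555 0 0 0 -0.122;-45 555 0 0 0 -0.122;-45 555 0 0 0 -0.122;-45 555 0 0 0 -0.122;-45 555 0 0 0 -0.122;-45 555 0 0 0 -0.122;-45 555 0 0 0 -0.122;-45 555 0 0 0 -0.122;-45 555 0 0 0 -0.122;-45 555 0 0 0 -0.122;-45 555 0 0 0 -0.122",
  "gripper": 40
}}

```text
t: 16.08
ee_pos: [0.4829, 0.2101, 0.2021]
orientation: [[-0.971, -0.24, -0.001], [-0.24, 0.971, -0.001], [0.001, -0.001, -1.0]]
contact_force: [-0.4, -0.4, 0.5]
finger_gap: 0.469
gripper_force: 0.0
```

```bash
python3 - <<'E'
from h import *
look(['red','green'],'w7',z=0.016)
go(.483,.2125,0.0045,14)
E
```

```text
red [ 314  141   16   75 1076] [481.3 212.5] [481.3 212.8] [17.6 89.6] 14.4
green [    0    20   129   225 10522] [514.3 -96.8] [517.8 -84.2] [160.9 246. ] 6.6
green [252 193  18  53 737] [549.3 151.1] [545.6 150.4] [19.3 69.2] 7.3
t16.12 shift [ -0.7   2.2 197.9] rot [-0.    -0.001 -0.003] rows~ 3.2
```

Call:
{"api": "play_rows", "payload": {
  "rows": "1 1.8 60 0 0 -0.005;1 1.8 120 0 0 -0.005;1 1.8 175 0 0 -0.005;1 1.8 190 0 0 -0.005;1 1.8 196 0 0 -0.005;1 1.8 197 0 0 -0.005;1 1.8 197 0 0 -0.005"
}}

```text
t: 17.0
ee_pos: [0.4826, 0.214, 0.0074]
orientation: [[-0.969, -0.247, 0.002], [-0.247, 0.969, 0.002], [-0.002, 0.001, -1.0]]
contact_force: [-0.1, -1.0, -0.2]
finger_gap: 0.468
gripper_force: 0.0
```

Call:
{"api": "play_rows", "payload": {
  "rows": "0 0 0 0 0 0;0 0 0 0 0 0;0 0 0 0 0 0;0 0 0 0 0 0;0 0 0 0 0 0;0 0 -30 0 0 0;0 0 -80 0 0 0;0 0 -140 0 0 0;0 0 -195 0 0 0;0 0 -195 0 0 0",
  "gripper": 10
}}

```text
t: 18.25
ee_pos: [0.4837, 0.2145, 0.2057]
orientation: [[-0.969, -0.246, 0.007], [-0.246, 0.969, 0.005], [-0.008, 0.003, -1.0]]
contact_force: [-0.4, -0.6, -1.2]
finger_gap: 0.223
gripper_force: 49.3
```

```bash
python3 - <<'E'
from h import *
c=np.array([.5265,-.2275]);a=np.radians(7);u=np.array([np.cos(a),np.sin(a)]);v=np.array([-u[1],u[0]])
t=c-.033*u-.028*v; print(t); go(*t,0.2,7.0)
E
```

```text
[ 0.49715832 -0.25931298]
t18.25 shift [ 103.8 -462.5    3.4] rot [0.004 0.008 0.127] rows~ 7.6
```

Call:
{"api": "play_rows", "payload": {
  "rows": "103 -462 0 0 0 0.127;103 -462 0 0 0 0.127;103 -462 0 0 0 0.127;103 -462 0 0 0 0.127;103 -462 0 0 0 0.127;103 -462 0 0 0 0.127;103 -462 0 0 0 0.127;103 -462 0 0 0 0.127;103 -462 0 0 0 0.127;103 -462 0 0 0 0.127;103 -462 0 0 0 0.127"
}}

```text
t: 19.62
ee_pos: [0.4959, -0.2581, 0.2005]
orientation: [[-0.992, -0.124, -0.0], [-0.124, 0.992, 0.001], [0.0, 0.001, -1.0]]
contact_force: [-0.6, 0.6, -0.8]
finger_gap: 0.22
gripper_force: 49.3
```

```bash
python3 - <<'E'
from h import *
go(.497,-.2593,0.0135,7.0)
look(['red'],'w8',z=0.022)
E
```

```text
t19.62 shift [ -1.   -1.5 187. ] rot [ 0.001 -0.     0.002] rows~ 3.0
red [392   0  14  77 327] [ 339.4 -198.4] [ 339.4 -198.4] [13.3 70.6] 16.6
red [ 278  109  138  169 6875] [ 514.2 -226. ] [ 481.5 -215.6] [151.3 204.8] 6.8
red [ 360  147   20   76 1243] [ 494.  -199.1] [ 494.  -199.3] [20.7 89.8] 7.5
red [ 298  164   44  163 6007] [ 584.5 -246.6] [ 580.9 -246.9] [ 56.6 219.2] 7.1
```

View pics/w8.png

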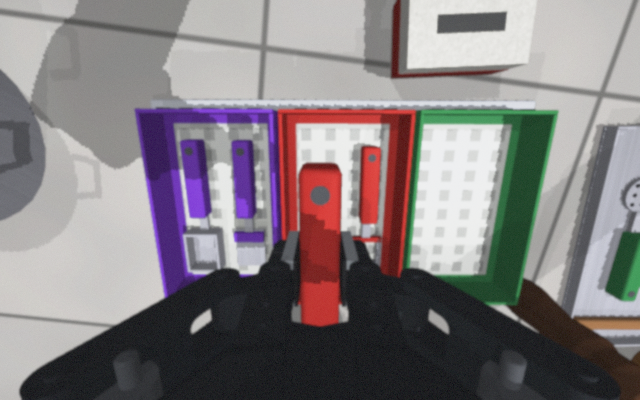

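The turner is held straight (320,245) over the free half of the red basket, and the peeler is clear at (371,185). I lower it.

Call:
{"api": "play_rows", "payload": {
  "rows": "-1 -0.5 55 0 0 0;-1 -0.5 110 0 0 0;-1 -0.5 150 0 0 0;-1 -0.5 172 0 0 0;-1 -0.5 180 0 0 0;-1 -0.5 184 0 0 0;-1 -0.5 186 0 0 0;-1 -0.5 187 0 0 0;-1 -0.5 187 0 0 0"
}}

```text
t: 20.8
ee_pos: [0.4969, -0.2602, 0.0142]
orientation: [[-0.993, -0.122, 0.001], [-0.122, 0.993, -0.0], [-0.001, -0.0, -1.0]]
contact_force: [0.4, 0.6, 0.1]
finger_gap: 0.226
gripper_force: 49.3
```

Call:
{"api": "play_rows", "payload": {
  "rows": "0 0 1 0 0 0;0 0 1.5 0 0 0;0 0 1.5 0 0 0"
}}

```text
t: 21.18
ee_pos: [0.497, -0.2602, 0.014]
orientation: [[-0.993, -0.122, 0.001], [-0.122, 0.993, 0.001], [-0.001, 0.001, -1.0]]
contact_force: [-7.7, 3.2, 20.3]
finger_gap: 0.224
gripper_force: 52.1
```

Call:
{"api": "play_rows", "payload": {
  "rows": "0 0 -1 0 0 0;0 0 -1 0 0 0;0 0 -1 0 0 0;0 0 -10 0 0 0;0 0 -50 0 0 0;0 0 -110 0 0 0;0 0 -170 0 0 0;0 0 -190 0 0 0;0 0 -190 0 0 0",
  "gripper": 30
}}

```text
t: 22.3
ee_pos: [0.4975, -0.261, 0.2043]
orientation: [[-0.993, -0.121, 0.004], [-0.121, 0.993, -0.001], [-0.004, -0.001, -1.0]]
contact_force: [-0.9, 0.9, -0.7]
finger_gap: 0.355
gripper_force: 0.0
```

```bash
python3 - <<'E'
from h import *
look(['red'],'w9',z=0.022)
go(.556,.1525,0.2,7)
E
```

```text
red [395   0   9  75 322] [ 339.4 -198.4] [ 339.2 -198.6] [ 8.5 69.2] 13.1
red [ 282  108  136  192 8787] [ 533.4 -223.4] [ 515.3 -223.5] [151.1 242.2] 6.8
red [ 313  140   16   76 1111] [ 496.  -259.8] [ 496.3 -260.1] [17.9 89.7] 6.6
red [ 363  145   20   75 1236] [ 493.9 -199.2] [ 493.7 -199.2] [20.7 89.3] 7.4
t22.35 shift [-109.   402.6    2.8] rot [-0.     0.001 -0.   ] rows~ 6.7
```

Call:
{"api": "play_rows", "payload": {
  "rows": "-109 402 0 0 0 0;-109 402 0 0 0 0;-109 402 0 0 0 0;-109 402 0 0 0 0;-109 402 0 0 0 0;-109 402 0 0 0 0;-109 402 0 0 0 0;-109 402 0 0 0 0;-109 402 0 0 0 0;-109 402 0 0 0 0",
  "gripper": 40
}}

```text
t: 23.6
ee_pos: [0.5558, 0.1504, 0.2019]
orientation: [[-0.993, -0.119, -0.001], [-0.119, 0.993, -0.001], [0.001, -0.001, -1.0]]
contact_force: [0.1, -0.3, 0.8]
finger_gap: 0.467
gripper_force: 0.0
```

```bash
python3 - <<'E'
from h import *
look(['green'],'w10',z=0.016)
go(.5575,.1525,0.0055,7)
E
```

```text
green [    0     0   186   216 13514] [ 514.8 -107. ] [ 508.5 -114.9] [178.2 230.3] 6.9
green [314 146  15  73 961] [559.4 152.6] [554.8 152.4] [17.  87.7] 7.3
t23.65 shift [ -1.9   1.7 196.6] rot [-0.    -0.    -0.002] rows~ 3.1
```

View pics/w10.png

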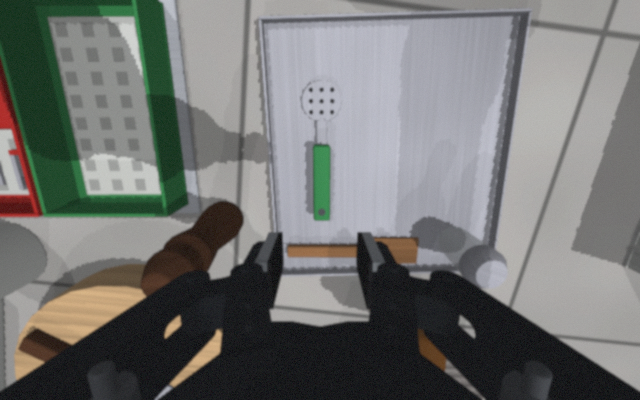

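The skimmer handle is at (321,182), its disc towards the robot at (321,100), and the spatula behind at row 247. The path is clear for the grasp.

Call:
{"api": "play_rows", "payload": {
  "rows": "-2.5 1.4 60 0 0 0;-2.5 1.4 120 0 0 0;-2.5 1.4 175 0 0 0;-2.5 1.4 190 0 0 0;-2.5 1.4 195 0 0 0;-2.5 1.4 196.5 0 0 0;-2.5 1.4 196.5 0 0 0"
}}

```text
t: 24.52
ee_pos: [0.5593, 0.1543, 0.0075]
orientation: [[-0.993, -0.122, 0.002], [-0.122, 0.993, 0.001], [-0.002, 0.001, -1.0]]
contact_force: [0.7, 1.0, 0.0]
finger_gap: 0.472
gripper_force: 0.0
```

Call:
{"api": "play_rows", "payload": {
  "rows": "0 0 0 0 0 0;0 0 0 0 0 0;0 0 0 0 0 0;0 0 0 0 0 0;0 0 0 0 0 0;0 0 -30 0 0 0;0 0 -80 0 0 0;0 0 -140 0 0 0;0 0 -195 0 0 0;0 0 -195 0 0 0",
  "gripper": 10
}}

```text
t: 25.78
ee_pos: [0.5606, 0.1543, 0.2057]
orientation: [[-0.993, -0.122, 0.007], [-0.122, 0.993, 0.004], [-0.008, 0.003, -1.0]]
contact_force: [-0.1, -0.0, -2.0]
finger_gap: 0.226
gripper_force: 49.5
```

```bash
python3 - <<'E'
from h import *
c=np.array([.5095,-.0885]);a=np.radians(7);u=np.array([np.cos(a),np.sin(a)])
t=c+.035*u; print(t); go(*t,0.2,7.0)
E
```

```text
[ 0.54423912 -0.08423457]
t25.77 shift [  45.3 -234.8    4.7] rot [ 0.003  0.008 -0.   ] rows~ 3.8
```

Call:
{"api": "play_rows", "payload": {
  "rows": "45 -234 0 0 0 0;45 -234 0 0 0 0;45 -234 0 0 0 0;45 -234 0 0 0 0;45 -234 0 0 0 0;45 -234 0 0 0 0;45 -234 0 0 0 0;45 -234 0 0 0 0"
}}

```text
t: 26.78
ee_pos: [0.5421, -0.0826, 0.2006]
orientation: [[-0.992, -0.124, -0.0], [-0.124, 0.992, -0.0], [0.0, 0.0, -1.0]]
contact_force: [-0.5, -0.4, -1.4]
finger_gap: 0.22
gripper_force: 49.5
```

```bash
python3 - <<'E'
from h import *
go(.5443,-.0842,0.0145,7.0)
look(['green'],'w11',z=0.05)
E
```

```text
t26.77 shift [ -2.   -1.9 186.1] rot [ 0.    -0.     0.002] rows~ 3.0
green [ 246   34  100  291 9287] [ 558.2 -101.4] [ 567.5 -102.5] [ 98.9 318.7] 6.8
green [ 351   34   38  217 3081] [500.1 -37.1] [487.  -33.4] [ 29.4 219.8] 6.9
```

View pics/w11.png

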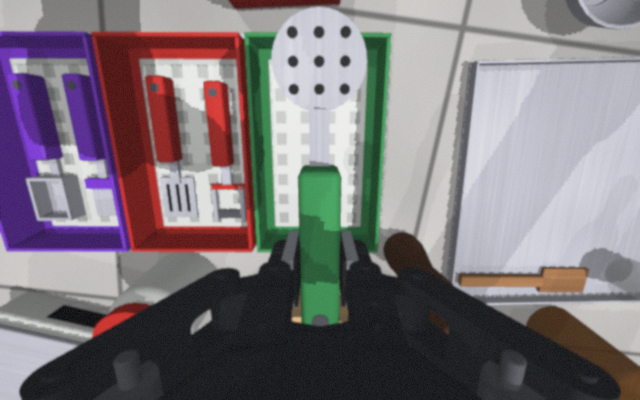

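The skimmer is centred over the green basket (handle 320,245, disc 319,58). All the reds and purples are flat side by side. I lower it.

Call:
{"api": "play_rows", "payload": {
  "rows": "-1.5 -1 55 0 0 0;-1.5 -1 110 0 0 0;-1.5 -1 150 0 0 0;-1.5 -1 170 0 0 0;-1.5 -1 178 0 0 0;-1.5 -1 182 0 0 0;-1.5 -1 185 0 0 0;-1.5 -1 187 0 0 0;-1.5 -1 187 0 0 0"
}}

```text
t: 27.95
ee_pos: [0.5438, -0.0847, 0.0142]
orientation: [[-0.993, -0.122, 0.001], [-0.122, 0.993, 0.0], [-0.001, 0.0, -1.0]]
contact_force: [0.3, 0.8, -0.4]
finger_gap: 0.225
gripper_force: 49.5
```

Call:
{"api": "play_rows", "payload": {
  "rows": "0 0 0.6 0 0 0;0 0 0.6 0 0 0;0 0 0.6 0 0 0"
}}

```text
t: 28.32
ee_pos: [0.5439, -0.0847, 0.014]
orientation: [[-0.993, -0.122, 0.0], [-0.122, 0.993, 0.001], [-0.0, 0.0, -1.0]]
contact_force: [-3.6, 1.0, 8.0]
finger_gap: 0.223
gripper_force: 50.8
```

Call:
{"api": "play_rows", "payload": {
  "rows": "0 0 0 0 0 0;0 0 0 0 0 0;0 0 0 0 0 0;0 0 -10 0 0 0;0 0 -50 0 0 0;0 0 -110 0 0 0;0 0 -170 0 0 0;0 0 -190 0 0 0;0 0 -190 0 0 0;0 0 -190 0 0 0",
  "gripper": 30
}}

```text
t: 29.58
ee_pos: [0.5431, -0.0846, 0.2025]
orientation: [[-0.993, -0.122, -0.001], [-0.122, 0.993, 0.0], [0.001, 0.0, -1.0]]
contact_force: [-0.2, 0.5, -0.1]
finger_gap: 0.355
gripper_force: 0.0
```

```bash
python3 - <<'E'
from h import *
look(['green','red','purple'],'w12',z=0.022)
im=bot.capture('scene'); cv2.imwrite('pics/s2.png',cv2.resize(im[180:310,110:490,::-1],None,fx=2,fy=2))
E
```

```text
green [ 248   34  143  216 9712] [509.6 -89.2] [484.3 -95.2] [148.1 240.9] 6.9
green [ 312  144   15   75 1005] [544.6 -84.7] [540.1 -85. ] [16.5 88.5] 7.3
red [232   0 108   8 569] [ 367.  -140.1] [ 366.9 -147.1] [  6.1 107.1] -83.0
red [   96    33   161   218 14052] [ 528.5 -241.4] [ 517.4 -262.7] [154.4 243.1] 6.9
red [ 149   76   35   85 1926] [ 494.8 -260.9] [ 494.8 -260.9] [26.8 89.4] 7.0
red [ 207   82   28   83 1627] [ 492.7 -200.9] [ 492.5 -200.9] [23.3 88.3] 7.8
red [ 97 303  46  30 429] [ 757.4 -331.4] [ 758.1 -331.5] [13.9 81.4] -51.4
purple [    0    32   133   219 16567] [ 546.7 -396. ] [ 539.9 -389.9] [155.1 244.1] 6.6
```

View pics/s2.png

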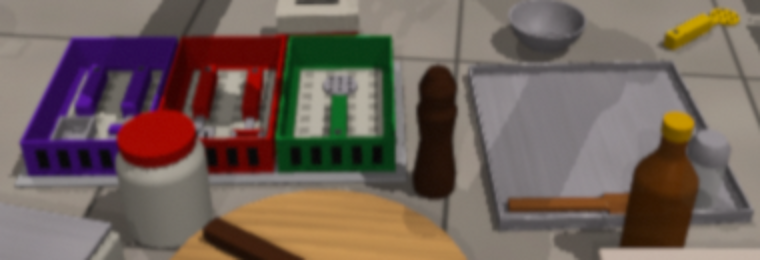

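The crop shows all five utensils lying in their own baskets: purples at (90,90) and (135,90), reds at (203,92) and (253,92), green at (340,105). The mill, bottle, jar, spatula and shaker are undisturbed, so I hand in the job.

```bash
python3 -c "
from bench import bot
print(bot.finish_job())"
```

```text
the job is handed in; nothing more can be done
None
```

I handed the job in at about 30 s of the 72 s: all five colour-handled utensils lie flat in the basket of their own colour, the misplaced scraper included, and the other items weren't moved; the hand-in gave no verdict, so this rests on my final camera check.

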